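# Ease the eccentric cam, then push the follower slide home

### The arm

A 7-joint arm with a two-finger parallel gripper is mounted at the origin on a cart in front of the work surface, level with it; the furniture and walls round the work are solid. World frame = base frame: x ahead of the robot, y to its left, z up, the work surface at z = 0. Lengths are in m, angles in rad, forces in N, time in s.
With the tool pointing down it reaches from about 0.4 to 0.85 m from the base axis. Payload 10.4 kg.
Tool frame: the origin (TCP) lies on the centre line of the jaws, within the pads' length; the fingertips stand 22 mm ahead of it and the grasp point (between the pads) lies 3 mm ahead of it; z points along the fingers, y is the line along which they close (so a half turn about z gives the same grasp; the last joint's range is limited). The gripper opens to 87 mm and grips with 3 to 60 N. Pads are 19 mm wide; open, the fingers measure 117 mm over their backs; the gripper's body (75 mm by 190 mm) begins 51 mm behind the grasp point.
Start: joints at [1.129, 0.332, -0.065, 1.46, 0.022, 1.35, -0.088], TCP at [0.254, -0.571, 0.245] pointing down, gripper open.
Joint ranges: [-2.6, 2.6], [-0.5, 2.12], [-1.47, 1.34], [0.16, 2.42], [-1.27, 4.41], [0.06, 2.06], [-2.6, 2.6]. Speed limits (rad/s): [2.22, 2.22, 2.79, 2.79, 3.14, 3.14, 3.14].

### API

Orientations are given as a unit quaternion [x, y, z, w].
In Python, from bench import r, imaging gives the robot as it stands (r), with the cameras (imaging).
- The arm moves only by the tool jog_arm, called as a command line: name --argument value ..., lists and objects as JSON in quotes. Schema: {"type":"object","properties":{"plan":{"type":"object","properties":{"increments":{"type":"array","items":{"type":"array","items":{"type":"number"},"minItems":5,"maxItems":5},"minItems":1,"maxItems":12}},"additionalProperties":false,"required":["increments"]},"clamp_n":{"type":"number"},"only":{"type":"string"},"quiet":{"type":"boolean"},"lines":{"type":"string"}},"required":["plan"],"additionalProperties":false}. plan is an object whose key "increments" holds a list of rows, 1 to 12 of them, each of 5 numbers: dx, dy, dz in a scale on which 1.0 is 0.6 m, then a turn about the tool's z in fractions of the full range, 1 being 2 pi rad, then the finger opening in m; each row is the pose to reach, as a shift and turn from the pose commanded when the call began, along the tool's axes at that moment; what a row does not reach only later rows make up. A row lasts 1/10 s, in which the tool goes at most 0.05 m and 0.15 rad, less where a joint would pass 70% of its speed; a pose out of reach is approached as far as the arm can. The fingers move at their own pace and stop on an object; clamp_n is the grip in N (left out, the last holds). Time passes only in rows, so rows that do not move let the fingers close. The tool returns the time, the measured TCP pose, the force, the opening and the grip force at its end. only (a regular expression) keeps the lines of the reply that match it, lines (a string "A,B") keeps lines A to B, and quiet returns only ok. A shift or turn number past 1, either way, is cut back to 1. Input that does not fit is refused with a message, and nothing moves.
- r.read_state(): the state, without advancing time (a new reading comes with each control period).
- imaging.camera(name): name is "side" or "top" or "wrist"; returns a dict with "img" (480x640x3 uint8, red, green, blue), "fx", "fy", "cx", "cy" (pixels), "pose" (4x4, takes a point from camera to world coordinates). Camera axes: x right, y down, z forward; pixel columns grow to the right and rows downward; lengths in m; the calibration is good to about 2 mm. A picture is of the moment at which its call begins. There is no depth.
- r.close_job(): hands the job in; it is judged then, once.
The state is a dict: "time": time; "joint_positions": joint angles; "joint_vel": joint speeds; "joint_torque": joint torques, N m; "ee_pos": TCP position; "eef_rot": TCP orientation; "ft_force": force on the tool from outside, world axes, zero at the start; "torque": the same for the moment, N m; "width": finger opening in m; "grip_force": force on a finger pad.
Only numpy, scipy, OpenCV 4.12 (cv2) and the standard library are available. Lean on these libraries where they do the work, as an engineer would, in place of code of your own. Each camera call takes 0.05 s, during which the arm holds its last target. There are 200 camera calls.

### The job

The clamping jig on the bench holds its slide back with an eccentric cam. Push the cam's lever round, either way, until the lever points straight away from the slide's roller (the cam's low point faces the roller), and only then push the slide forward from behind until it has pressed the loose steel block flush against the end stop. Only the slide may move the block: do not touch or lift it with the robot; leave the cam at its low point and the other things on the bench where they are.

Things in the scene. Friction and masses are not known exactly. Their poses are not given: they have to be found in the camera images.
- jig: clamping jig fixed to the bench, does not move: aluminium base plate 220 x 160 x 12 mm. Origin at the centre of its underside; x is the slide's forward direction, y to the left, z up. The slide runs along y = -30 mm; the cam pivot is at x = 10, y = 33 mm; the end stop (70 mm wide, 22 mm tall) has its face at x = 95 mm
- cam (a joint): cam angle about its vertical pivot, rad, positive anticlockwise from above. 0: lever and high side point back (jig -x) at the roller; +3.14 and -3.14, the same pose: lever points forward (jig +x), low point faces the roller. Range -3.8 to 3.8, no detent or stop at the low point; friction 0.5 N m (8 N at the knob), stays where left. Starts between -1.4 and 1.4
- cam_pivot (a point): on the pivot axis of the cam, half-way up the dark steel disc (54 mm across, 13 mm thick, its centre 13 mm off the pivot towards the lever side)
- cam_knob (a point): upright black knob, 18 mm across, at the end of the cam's lever, 65 mm from the pivot; point on its axis 75 mm above the bench. The knob stands free from 54 to 92 mm above the bench, on a lever bar at 45 to 52 mm that passes clear over slide and block. Nothing else on the jig is higher than 49 mm but the cam's hub (20 mm across, 58 mm high)
- slide (a joint): travel of the follower slide along jig +x, m. 0: back, roller almost on the cam's high side; 0.025: home, block pressed on the end stop; range -0.007 to 0.028; starts between -0.006 and 0. Friction 2.5 N, stays where left. While the cam is as it starts, the roller runs into it and the slide stops about 10 mm short of home
- push_face (a point): middle of the rear face of the upright push plate at the slide's back end (10 mm thick, 50 mm wide, 13 to 49 mm above the bench); this point is 37 mm above the bench. Push here in jig +x; behind it is only the flat base plate (top at 12 mm). The slide's bar is 30 mm wide; its front end is 123 mm ahead of this face
- roller (a point): brass follower roller, 16 mm across, upright, on the arm at the slide's left side, behind the cam; point on its axis 21 mm above the bench
- stop_face (a point): foot of the end stop's rear face, at the middle of the slide's line, on the top of the base plate (12 mm above the bench), fixed to the jig
- block: loose grey steel jig block with two small holes, 30 x 45 x 20 mm (x, y, z), 0.1 to 0.2 kg, lying on the base plate between the slide's front end and the end stop. Origin at the centre of its underside; flush on the stop its origin is 15 mm from the stop face
- spare_block: a bystander: dark steel jig block with two small holes, 25 x 50 x 25 mm, lying loose on the bench beside the jig's right edge; origin at the centre of its underside
- punch: a bystander: black centre punch, 10 mm thick, 110 mm long along its y axis, loose on the bench beside the jig's left edge; origin at the middle of its underside
- tube: a bystander: brass tube, 16 mm thick, 100 mm long along its y axis, loose on the bench behind the jig; origin at the middle of its underside
- lighter: a bystander: wire spark lighter, 47 x 162 x 17 mm, loose on the bench near the front left; origin at the middle of the underside

How it is judged:
On the way, in this order (a step that is already met when the one before it is completed fails the run):
1. the cam stands with its low point to the roller (within 0.3 rad) and the slide is still back ((value of joint cam between 2.8416 and 3.4416 rad or value of joint cam between -3.4416 and -2.8416 rad) and value of joint slide below 0.005 m), for 0.2 s.
2. the slide is pushed home (value of joint slide above 0.0225 m), for 0.2 s.
At the end, for the whole second after the job is handed in: cam within 0.35 rad of its low point; slide at 0.0225 m or farther; block flat on the base plate, its origin 12 to 18.5 mm from the stop face, within 15 mm of the slide's line, square to the stop within 0.06 rad, at rest ((value of joint cam between 2.7916 and 3.4916 rad or value of joint cam between -3.4916 and -2.7916 rad) and value of joint slide above 0.0225 m and x of block in the frame of stop_face between -0.0185 and -0.012 m and y of block in the frame of stop_face between -0.015 and 0.015 m and z of block in the frame of stop_face between -0.003 and 0.003 m and angle between the x axis of block and the x axis of jig, either way round below 0.06 rad and angle between block's own z axis and vertical below 0.06 rad and linear speed of block below 0.01 m/s); the robot touches nothing.
It fails at once if the slide is pushed forward (past 6 mm) while the cam is off its low point (more than 0.35 rad) (value of joint slide above 0.006 m and not (value of joint cam between 2.7916 and 3.4916 rad or value of joint cam between -3.4916 and -2.7916 rad)).
It fails at once if the robot touches the block (contact force between any of the fingers, the arm and block above 0.5 N).
It fails at once if the block is lifted off the base plate or tipped (z of block in the frame of stop_face above 0.006 m or angle between block's own z axis and vertical above 0.2 rad).
It fails at once if a bystander is moved by more than 15 mm (distance of any of spare_block, punch, tube, lighter from where it was at the start of the episode above 0.015 m).
It also fails if it takes over 48 s, if anything falls off the work surface, if the arm or the gripper's body presses on something with over 40 N, if the wrist force passes 120 N, or if a joint passes its speed limit or range.

## Working session

There is one attempt and no reset: what is moved stays moved. The work goes in short steps, Python scripts to look and compute and a tool call to move; the robot and the scene stay as the last step left them, time stands still between calls to the robot, and variables do not carry over. Pictures are saved under pics/ and viewed, at most 10 in all, crops included, and the job is handed in when it is done.

```bash
ls; mkdir -p pics
```

Run:
```python
from bench import r, imaging
import cv2
for n in ("top","side"):
    c=imaging.camera(n); cv2.imwrite(f"pics/{n}0.png",c["img"][:,:,::-1]); print(n,c["fx"],c["cx"],c["cy"],c["pose"].round(4).tolist())
s=r.read_state(); print(s["time"],s["ee_pos"],s["eef_rot"],s["width"])
```

```text
bench.py
pics
top 488.1948002599583 323.00277174243536 237.44391922768003 [[0.0216, -0.9973, 0.0706, 0.4701], [-0.9998, -0.0211, 0.0069, 0.2852], [-0.0054, -0.0708, -0.9975, 1.0397], [0.0, 0.0, 0.0, 1.0]]
side 473.378671010142 321.7908298212399 240.22422811148823 [[-0.946, -0.1636, 0.2799, 0.29], [-0.3242, 0.463, -0.825, 0.9844], [0.0054, -0.8712, -0.491, 0.4942], [0.0, 0.0, 0.0, 1.0]]
0.1 [ 0.25404536 -0.5706927   0.24384191] [ 9.78151908e-01  2.07890477e-01 -1.45920194e-04 -6.11657653e-04] 0.08701882700497321
```

View pics/top0.png

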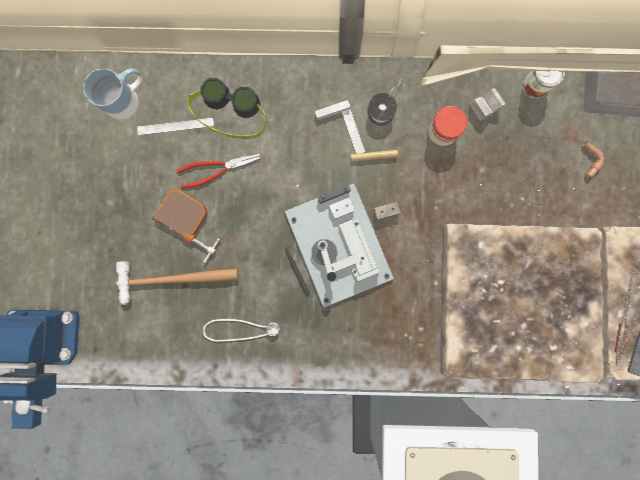

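View pics/side0.png

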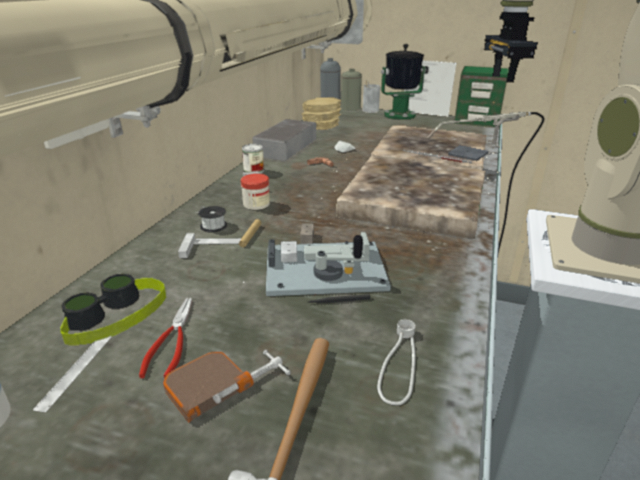

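The jig is at about (340,245) in the top view, with the end stop up (335,194), the push plate near (365,272), and the knob near (331,276). I'll zoom in.

Run:
```python
import cv2
a=cv2.imread("pics/top0.png")[140:320,265:415]
cv2.imwrite("pics/crop0.png",cv2.resize(a,None,fx=3.3,fy=3.3,interpolation=cv2.INTER_CUBIC))
```

```text
(no output)
```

View pics/crop0.png

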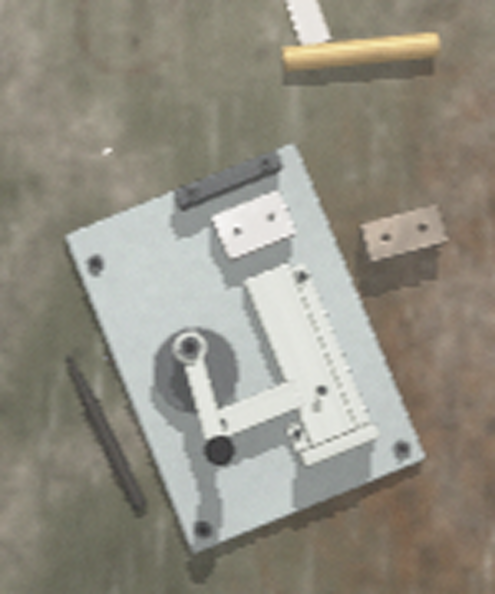

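Create h.py:
```python
import numpy as np
from scipy.optimize import least_squares
import json
def back(c,u,v,z):
    d=c["pose"][:3,:3]@np.array([(u-c["cx"])/c["fx"],(v-c["cy"])/c["fy"],1]); o=c["pose"][:3,3]
    return o+d*(z-o[2])/d[2]
def proj(c,p):
    q=c["pose"][:3,:3].T@(np.asarray(p)-c["pose"][:3,3]); return q[0]/q[2]*c["fx"]+c["cx"],q[1]/q[2]*c["fy"]+c["cy"]
try: J=json.load(open("jig.json"))
except Exception: J=None
def j2w(x,y):  # jig to world xy
    a=J[2]; return np.array([J[0]+np.cos(a)*x-np.sin(a)*y, J[1]+np.sin(a)*x+np.cos(a)*y])
def w2j(p):
    a=J[2]; d=np.array(p)[:2]-J[:2]; return np.array([np.cos(a)*d[0]+np.sin(a)*d[1],-np.sin(a)*d[0]+np.cos(a)*d[1]])
```

Run:
```python
from bench import r, imaging
import h,json,numpy as np
from h import *
c=imaging.camera("top")
f=lambda u,v:(u/3.3+265-.35,v/3.3+140-.35)
W=np.array([back(c,*f(*p),.012)[:2] for p in [(66,238),(294,145),(425,460),(193,552)]])
M=np.array([(.11,.08),(.11,-.08),(-.11,-.08),(-.11,.08)])
def res(q):
    h.J=list(q); return (np.array([j2w(*m) for m in M])-W).ravel()
s=least_squares(res,[.5,.2,.3]); h.J=list(s.x); json.dump(h.J,open("jig.json","w"))
print(s.x, (s.fun*1000).round(1))
for n,p,z in [("hub",(190,346),.058),("knob",(219,450),.092),("blk",(255,224),.032),("stopend1",(177,205),.034),("stopend2",(281,165),.034),("ppL",(303,464),.049),("ppR",(378,434),.049),("blkfl",(213,213),.032),("spare",(403,232),.025),("tube",(362,52),.016),("punch",(105,435),.010)]:
    w=back(c,*f(*p),z); print(n,w.round(4),(w2j(w)*1000).round(1))
k=w2j(back(c,*f(219,450),.092)); d=k-[.01,.033]; print(np.hypot(*d),"cam",np.arctan2(-d[1],-d[0]))
```

```text
[0.52768021 0.25905865 0.40679625] [ 1.4  1.2  1.3 -0.4 -0.3 -0.8 -2.4  0. ]
hub [0.5253 0.2933 0.058 ] [11.4 32.4]
knob [0.4627 0.2747 0.092 ] [-53.4  40.1]
blk [0.6046 0.2543 0.032 ] [ 68.8 -34.8]
stopend1 [0.6153 0.3036 0.034 ] [98.1  6.3]
stopend2 [0.6421 0.2387 0.034 ] [ 97. -64.]
ppL [0.455  0.2226 0.049 ] [-81.2  -4.7]
ppR [0.4743 0.177  0.049 ] [-81.5 -54.2]
blkfl [0.611  0.2809 0.032 ] [ 85.2 -12.9]
spare [0.6024 0.1603 0.025 ] [  29.5 -120.3]
tube [0.7197 0.187  0.016 ] [ 147.9 -142.2]
punch [0.4701 0.3467 0.01  ] [-18.2 103.3]
0.06384415590420997 cam -0.11119406692217962
```

Create g.py:
```python
import sys
from bench import r, imaging
from h import *
from scipy.spatial.transform import Rotation as R
def shift(p):
    s=r.read_state(); return R.from_quat(s["eef_rot"]).inv().apply(np.array(p)-s["ee_pos"]).round(4)
def tcpj():
    s=r.read_state(); return (w2j(s["ee_pos"])*1000).round(1), s["ee_pos"].round(4), (R.from_quat(s["eef_rot"]).as_matrix()[:,0]).round(3), s["joint_positions"].round(2)
```

Run:
```python
from g import *
print(shift([.5,-.15,.245]),shift([.4627,.2747,.2]),tcpj())
```

```text
[ 0.3958 -0.2843 -0.0008] [ 0.5345 -0.6874  0.0447] (array([-579.6, -653.8]), array([ 0.2541, -0.5707,  0.2439]), array([ 0.914,  0.407, -0.   ]), array([ 1.13,  0.33, -0.06,  1.46,  0.02,  1.35, -0.09]))
```

Units first: shifts go in shares of 0.6 m and turns go in shares of 2 pi rad. So 0.396 m / 0.6 = 0.66, -0.284 m / 0.6 = -0.4733, 0.012 rad / 6.2832 = 0.0019.

jog_arm --plan '{"increments": [[0.66, -0.4733, 0, 0.0019, 0.05], [0.66, -0.4733, 0, 0.0019, 0.05], [0.66, -0.4733, 0, 0.0019, 0.05], [0.66, -0.4733, 0, 0.0019, 0.05], [0.66, -0.4733, 0, 0.0019, 0.05], [0.66, -0.4733, 0, 0.0019, 0.05], [0.66, -0.4733, 0, 0.0019, 0.05], [0.66, -0.4733, 0, 0.0019, 0.05], [0.66, -0.4733, 0, 0.0019, 0.05], [0.66, -0.4733, 0, 0.0019, 0.05], [0.66, -0.4733, 0, 0.0019, 0.05], [0.66, -0.4733, 0, 0.0019, 0.05]]}' --clamp_n 25

```text
time: 1.35
ee_pos: [0.5005, -0.15, 0.2443]
eef_rot: [0.979, 0.203, -0.0, -0.0]
ft_force: [-0.4, -0.3, -0.4]
width: 0.0502
grip_force: 0.0
```

Run:
```python
from g import *
print(shift([.4627,.2747,.2]),tcpj())
```

```text
[ 0.1341 -0.4048  0.0443] (array([-186.8, -364.9]), array([ 0.5005, -0.15  ,  0.2443]), array([ 0.918,  0.397, -0.001]), array([ 0.6 ,  0.13, -0.43,  1.71,  0.06,  1.31, -1.  ]))
```

Scaled: -0.405 m / 0.6 = -0.675, 0.134 m / 0.6 = 0.2233.

jog_arm --plan '{"increments": [[0.2233, -0.675, 0, 0, 0.05], [0.2233, -0.675, 0, 0, 0.05], [0.2233, -0.675, 0, 0, 0.05], [0.2233, -0.675, 0, 0, 0.05], [0.2233, -0.675, 0, 0, 0.05], [0.2233, -0.675, 0, 0, 0.05], [0.2233, -0.675, 0, 0, 0.05], [0.2233, -0.675, 0, 0, 0.05], [0.2233, -0.675, 0, 0, 0.05], [0.2233, -0.675, 0, 0, 0.05], [0.2233, -0.675, 0, 0, 0.05]]}'

```text
time: 2.45
ee_pos: [0.4638, 0.2732, 0.2441]
eef_rot: [0.98, 0.201, -0.0, 0.0]
ft_force: [0.2, -0.7, -0.3]
width: 0.0499
grip_force: 0.0
```

Run:
```python
from g import *
import cv2
c=imaging.camera("wrist"); cv2.imwrite("pics/w1.png",c["img"][:,:,::-1])
print(shift([.4627,.2747,.08]),tcpj()); print(c["pose"].round(3).tolist())
print(proj(c,[.4627,.2747,.092]),proj(c,[.4627,.2747,.054]))
```

```text
[-0.0003 -0.0028  0.1642] (array([-53.1,  37.5]), array([0.4641, 0.2725, 0.2442]), array([ 0.919,  0.393, -0.001]), array([ 0.08,  0.22, -0.79,  1.66,  0.16,  1.33, -1.9 ]))
[[0.394, -0.875, -0.28, 0.541], [-0.919, -0.375, -0.121, 0.306], [0.001, 0.305, -0.952, 0.384], [0.0, 0.0, 0.0, 1.0]]
(np.float64(315.19585450370624), np.float64(228.10567087246673)) (np.float64(315.419143023871), np.float64(215.47123975211002))
```

View pics/w1.png

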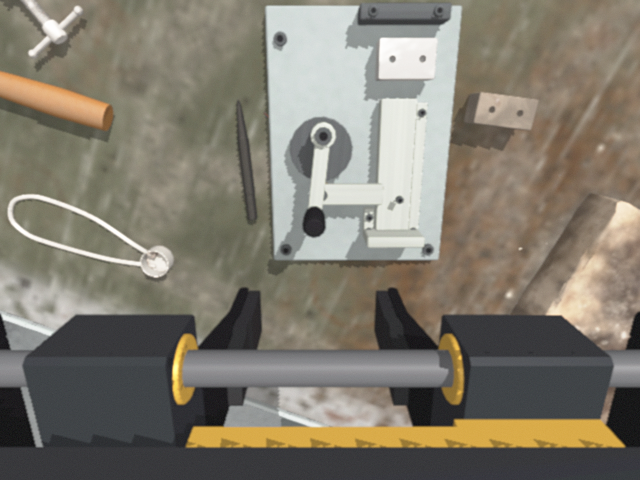

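The knob appears at (314,228), within 1 px of the prediction, so I'll descend and grip it.

Scaled: 0.164 m / 0.6 = 0.2733, 0.14 m / 0.6 = 0.2333.

jog_arm --plan '{"increments": [[0, -0.0033, 0.0833, 0, 0.05], [0, -0.0033, 0.1667, 0, 0.05], [0, -0.0033, 0.2333, 0, 0.05], [0, -0.0033, 0.2733, 0, 0.05], [0, -0.0033, 0.2733, 0, 0.05], [0, -0.0033, 0.2733, 0, 0.01], [0, -0.0033, 0.2733, 0, 0.01], [0, -0.0033, 0.2733, 0, 0.01], [0, -0.0033, 0.2733, 0, 0.01], [0, -0.0033, 0.2733, 0, 0.01], [0, -0.0033, 0.2733, 0, 0.01]]}' --clamp_n 25

```text
time: 3.6
ee_pos: [0.4629, 0.2762, 0.0811]
eef_rot: [0.979, 0.202, 0.0, 0.0]
ft_force: [-0.1, -2.2, 5.1]
width: 0.0172
grip_force: 25.0
```

Run:
```python
from g import *
print(tcpj())
J0=tcpj()[0]/1000
for i in range(0,13):
    a=-0.11-(3.1416-.11)*i/12
    print(i,round(a,2),((np.array([.01,.033])-.065*np.array([np.cos(a),np.sin(a)]))*1000).round(1))
```

```text
(array([-52.7,  41.3]), array([0.4629, 0.2762, 0.0811]), array([0.918, 0.395, 0.001]), array([ 0.01,  0.4 , -0.74,  1.84,  0.31,  1.02, -2.02]))
0 -0.11 [-54.6  40.1]
1 -0.36 [-50.8  56.1]
2 -0.62 [-43.1  70.5]
3 -0.87 [-32.   82.6]
4 -1.12 [-18.3  91.5]
5 -1.37 [-2.8 96.7]
6 -1.63 [13.6 97.9]
7 -1.88 [29.7 94.9]
8 -2.13 [44.5 88.1]
9 -2.38 [57.2 77.7]
10 -2.64 [66.9 64.5]
11 -2.89 [72.9 49.2]
12 -3.14 [75. 33.]
```

Scaled: 0.068 m / 0.6 = 0.1133, 0.059 m / 0.6 = 0.0983.

jog_arm --plan '{"increments": [[0.0017, -0.0133, 0, 0, 0.01], [0.0058, -0.0258, 0, 0, 0.01], [0.0117, -0.0383, 0, 0, 0.01], [0.0183, -0.05, 0, 0, 0.01], [0.0267, -0.06, 0, 0, 0.01], [0.0367, -0.07, 0, 0, 0.01], [0.0483, -0.0783, 0, 0, 0.01], [0.06, -0.085, 0, 0, 0.01], [0.0717, -0.09, 0, 0, 0.01], [0.085, -0.0933, 0, 0, 0.01], [0.0983, -0.095, 0, 0, 0.01], [0.1133, -0.0958, 0, 0, 0.01]]}' --clamp_n 25

```text
time: 4.8
ee_pos: [0.5002, 0.3547, 0.0797]
eef_rot: [0.979, 0.202, -0.003, 0.002]
ft_force: [-9.6, -7.6, 5.7]
width: 0.0172
grip_force: 25.0
```

Run:
```python
from g import *
print(tcpj())
```

```text
(array([12.6, 98.8]), array([0.5002, 0.3547, 0.0797]), array([ 0.918,  0.396, -0.006]), array([-0.15,  0.55, -0.7 ,  1.63,  0.39,  1.11, -2.13]))
```

Scaled: 0.065 m / 0.6 = 0.1083, 0.061 m / 0.6 = 0.1017.

jog_arm --plan '{"increments": [[0.0133, 0.0017, 0, 0, 0.01], [0.0267, 0.005, 0, 0, 0.01], [0.0392, 0.01, 0, 0, 0.01], [0.0508, 0.0167, 0, 0, 0.01], [0.0617, 0.025, 0, 0, 0.01], [0.0717, 0.0342, 0, 0, 0.01], [0.0808, 0.045, 0, 0, 0.01], [0.0883, 0.0558, 0, 0, 0.01], [0.0942, 0.0683, 0, 0, 0.01], [0.0983, 0.0817, 0, 0, 0.01], [0.1017, 0.1083, 0, 0, 0.01], [0.1017, 0.1083, 0, 0, 0.01]]}' --clamp_n 25

```text
time: 6.0
ee_pos: [0.5946, 0.3326, 0.0823]
eef_rot: [0.979, 0.203, 0.015, -0.011]
ft_force: [68.5, 55.5, -54.1]
width: 0.0106
grip_force: 43.3
```

Run:
```python
from g import *
print(tcpj())
import cv2
c=imaging.camera("top"); cv2.imwrite("pics/crop2.png",cv2.resize(c["img"][140:320,265:415,::-1],None,fx=3.3,fy=3.3,interpolation=cv2.INTER_CUBIC))
```

```text
(array([90.5, 41.1]), array([0.5946, 0.3326, 0.0823]), array([0.917, 0.397, 0.034]), array([-0.1 ,  0.65, -0.67,  1.48,  0.42,  1.12, -2.  ]))
```

View pics/crop2.png

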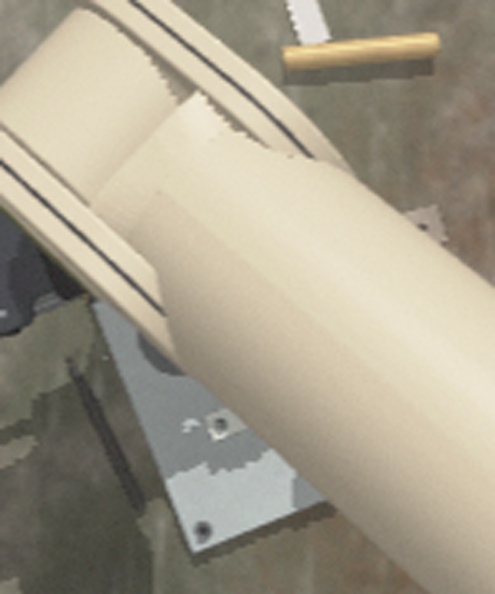

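Run:
```python
from g import *
import cv2
c=imaging.camera("wrist"); cv2.imwrite("pics/w2.png",c["img"][:,:,::-1])
s=r.read_state(); print(s["ft_force"],s["width"],s["grip_force"],tcpj())
```

```text
[ 69.30885072  53.62709655 -54.0221577 ] 0.010348297931147443 43.2014367550255 (array([90.9, 39.2]), array([0.5956, 0.331 , 0.0824]), array([0.918, 0.395, 0.034]), array([-0.1 ,  0.65, -0.66,  1.48,  0.42,  1.12, -2.  ]))
```

View pics/w2.png

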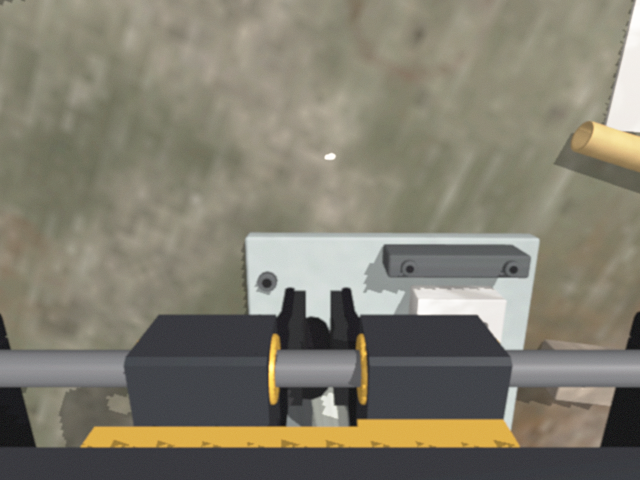

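The knob has slipped behind the pads and is being pinched by their rear edges. I'll open the jaws to release it and let the tool return around the knob.

jog_arm --plan '{"increments": [[0, 0, 0, 0, 0.04], [0, 0, 0, 0, 0.04], [0, 0, 0, 0, 0.04], [0, 0, 0, 0, 0.04]]}' --clamp_n 10

```text
time: 6.5
ee_pos: [0.597, 0.3253, 0.082]
eef_rot: [0.98, 0.199, 0.014, -0.006]
ft_force: [63.9, 38.8, -45.6]
width: 0.0344
grip_force: 35.4
```

Run:
```python
from g import *
print(tcpj())
import cv2
c=imaging.camera("wrist"); cv2.imwrite("pics/w3.png",c["img"][200:,150:550,::-1])
for x,y in [(.075,.033),(.0743,.042),(.072,.052)]: print(x,y,proj(c,[*j2w(x,y),.092])-np.array([150,200]))
```

```text
(array([89.9, 33.4]), array([0.597 , 0.3253, 0.082 ]), array([0.92 , 0.391, 0.031]), array([-0.1 ,  0.65, -0.66,  1.48,  0.42,  1.13, -2.  ]))
0.075 0.033 [169.21976197 184.2091968 ]
0.0743 0.042 [145.27286428 185.85570881]
0.072 0.052 [118.91800055 191.1571157 ]
```

View pics/w3.png

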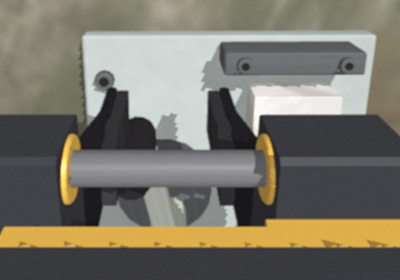

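Scaled: 0.02 m / 0.6 = 0.0333, 0.016 m / 0.6 = 0.0267.

jog_arm --plan '{"increments": [[0.0133, 0, 0, 0, 0.04], [0.0267, 0, 0, 0, 0.04], [0.0333, 0, 0, 0, 0.04], [0.0333, 0, 0, 0, 0.04]]}' --clamp_n 10

```text
time: 6.95
ee_pos: [0.602, 0.3284, 0.0801]
eef_rot: [0.979, 0.202, -0.001, 0.0]
ft_force: [0.5, 0.4, -0.1]
width: 0.04
grip_force: 0.0
```

Run:
```python
from g import *
print(tcpj())
c=imaging.camera("wrist")
for x,y in [(.075,.033),(.0743,.042),(.072,.052)]: print(x,y,proj(c,[*j2w(x,y),.092]),proj(c,[*j2w(x,y),.054]))
import cv2; cv2.imwrite("pics/w4.png",c["img"][:,:,::-1])
```

```text
(array([95.8, 34.3]), array([0.602 , 0.3284, 0.0801]), array([ 0.918,  0.396, -0.001]), array([-0.12,  0.68, -0.65,  1.43,  0.43,  1.18, -1.99]))
0.075 0.033 (np.float64(321.5982274594132), np.float64(400.52933056104524)) (np.float64(320.8350156057908), np.float64(345.10091938749764))
0.0743 0.042 (np.float64(297.7093221644702), np.float64(402.09583458789115)) (np.float64(301.488564308275), np.float64(346.4319842053685))
0.072 0.052 (np.float64(271.38647963630217), np.float64(407.1703158490934)) (np.float64(280.1377239582219), np.float64(350.7500875738304))
```

Scaled: -0.13 m / 0.6 = -0.2167, -0.11 m / 0.6 = -0.1833.

jog_arm --plan '{"increments": [[0, 0, -0.0833, 0, 0.04], [0, 0, -0.1667, 0, 0.04], [0, 0, -0.2167, 0, 0.04], [-0.0833, 0, -0.2167, 0, 0.04], [-0.1667, 0, -0.2167, 0, 0.04], [-0.1833, 0, -0.2167, 0, 0.04], [-0.1833, 0, -0.2167, 0, 0.04]]}' --clamp_n 25

```text
time: 7.7
ee_pos: [0.4999, 0.2839, 0.211]
eef_rot: [0.979, 0.202, 0.0, 0.001]
ft_force: [0.4, 0.1, -0.4]
width: 0.0401
grip_force: 0.0
```

Run:
```python
from g import *
print(tcpj())
c=imaging.camera("wrist")
for x,y in [(.075,.033),(.0743,.042),(.072,.052)]: print(x,y,proj(c,[*j2w(x,y),.092]),proj(c,[*j2w(x,y),.054]))
print("stop top corners",proj(c,[*j2w(.095,.005),.034]),proj(c,[*j2w(.095,-.065),.034]))
print("hub",proj(c,[*j2w(.01,.033),.058]))
import cv2; cv2.imwrite("pics/w5.png",c["img"][:,:,::-1])
```

```text
(array([-15.7,  33.8]), array([0.4999, 0.2839, 0.211 ]), array([0.918, 0.396, 0.   ]), array([ 0.03,  0.34, -0.76,  1.61,  0.24,  1.29, -1.94]))
0.075 0.033 (np.float64(318.7940624961901), np.float64(97.05043204144275)) (np.float64(318.5114786968635), np.float64(98.69942619073296))
0.0743 0.042 (np.float64(303.75509687934004), np.float64(98.29662600083344)) (np.float64(305.4098894469556), np.float64(99.78396490543028))
0.072 0.052 (np.float64(287.1319658324632), np.float64(102.36096928996628)) (np.float64(290.9188692352382), np.float64(103.32245864176139))
stop top corners (np.float64(357.37009191430906), np.float64(69.9437057405298)) (np.float64(454.7469115664098), np.float64(69.91164716641231))
hub (np.float64(318.52718640277743), np.float64(193.35161753497238))
```

View pics/w5.png

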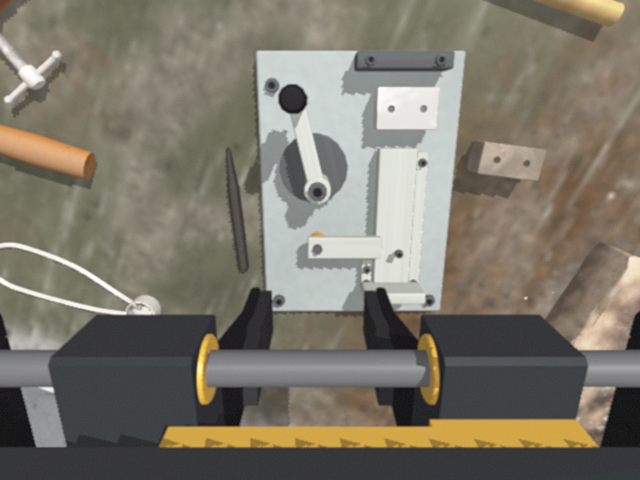

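Hub at (317,191) and knob at (293,98), so the cam is at about -2.91 rad. That is within tolerance, but I'll centre it by closing the jaws symmetrically about y = 33 mm.

Scaled: 0.131 m / 0.6 = 0.2183, 0.05 m / 0.6 = 0.0833.

jog_arm --plan '{"increments": [[0.075, -0.015, 0, 0, 0.05], [0.1508, -0.015, 0, 0, 0.05], [0.1508, -0.015, 0, 0, 0.05], [0.1508, -0.015, 0.0833, 0, 0.05], [0.1508, -0.015, 0.1667, 0, 0.05], [0.1508, -0.015, 0.2183, 0, 0.05], [0.1508, -0.015, 0.2183, 0, 0.05], [0.1508, -0.0083, 0.2183, 0, 0.05], [0.1508, -0.0017, 0.2183, 0, 0.045], [0.1508, 0.0017, 0.2183, 0, 0.04], [0.1508, 0.0017, 0.2183, 0, 0.03], [0.1508, 0.0017, 0.2183, 0, 0.025]]}' --clamp_n 25

```text
time: 8.95
ee_pos: [0.5857, 0.3239, 0.0826]
eef_rot: [0.979, 0.203, 0.003, -0.003]
ft_force: [2.0, 13.2, -2.5]
width: 0.0317
grip_force: 5.3
```

jog_arm --plan '{"increments": [[0, 0, 0, 0, 0.018], [0, 0, 0, 0, 0.018], [0, 0, 0, 0, 0.018], [0, 0, 0, 0, 0.018], [0, 0, 0, 0, 0.018]]}' --clamp_n 20

```text
time: 9.45
ee_pos: [0.5859, 0.3237, 0.0828]
eef_rot: [0.979, 0.203, 0.003, -0.003]
ft_force: [1.5, 10.4, -0.2]
width: 0.0185
grip_force: 4.4
```

Run:
```python
from g import *
print(tcpj())
```

```text
(array([79. , 36.3]), array([0.5859, 0.3237, 0.0828]), array([0.918, 0.397, 0.007]), array([-0.09,  0.65, -0.68,  1.48,  0.42,  1.15, -2.  ]))
```

Scaled: -0.2 m / 0.6 = -0.3333, -0.18 m / 0.6 = -0.3.

jog_arm --plan '{"increments": [[0, 0, 0, 0, 0.04], [0, 0, 0, 0, 0.04], [0, 0, 0, 0, 0.04], [0, 0, -0.0833, 0, 0.04], [0, 0, -0.1667, 0, 0.04], [-0.0833, 0.0333, -0.2, 0, 0], [-0.1583, 0.0667, -0.2, 0, 0], [-0.2333, 0.1042, -0.2, 0, 0], [-0.3, 0.1042, -0.2, 0, 0], [-0.3333, 0.1042, -0.2, 0, 0], [-0.3333, 0.1042, -0.2, 0, 0], [-0.3333, 0.1042, -0.2, 0, 0]]}' --clamp_n 20

```text
time: 10.65
ee_pos: [0.4264, 0.1828, 0.2003]
eef_rot: [0.979, 0.202, 0.001, 0.001]
ft_force: [0.6, 1.0, 1.0]
width: 0.0009
grip_force: 0.0
```

Run:
```python
from g import *
print(tcpj(), shift([*j2w(-.125,-.03),.044]))
c=imaging.camera("wrist")
import cv2; cv2.imwrite("pics/w6.png",c["img"][:,:,::-1])
for n,p in [("knob",[*j2w(.075,.033),.092]),("hub",[*j2w(.01,.033),.058]),("push",[*j2w(-.0833,-.03),.049])]: print(n,proj(c,p))
```

```text
(array([-123.2,  -30. ]), array([0.4264, 0.1828, 0.2003]), array([0.919, 0.395, 0.002]), array([ 0.28,  0.06, -0.8 ,  1.89,  0.05,  1.2 , -1.7 ])) [-0.0021 -0.0003  0.1563]
knob (np.float64(189.2718056550072), np.float64(-133.59591065442788))
hub (np.float64(215.69923573970163), np.float64(26.250895353104255))
push (np.float64(317.4286241810516), np.float64(174.3801427695801))
```

View pics/w6.png

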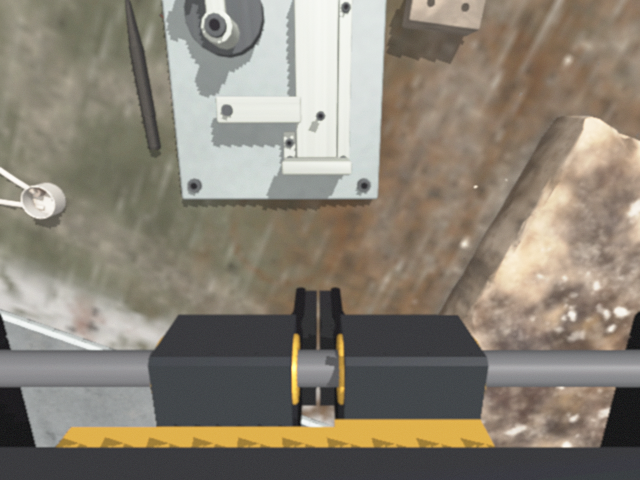

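Push plate rear edge is at (317,174), as predicted, and the lever points forward. I'll check the knob in the top view by number, then descend behind the plate.

Scaled: 0.156 m / 0.6 = 0.26, 0.14 m / 0.6 = 0.2333.

jog_arm --plan '{"increments": [[0, 0, 0.0833, 0, 0], [0, 0, 0.1667, 0, 0], [0, 0, 0.2333, 0, 0], [0, 0, 0.26, 0, 0], [0, 0, 0.26, 0, 0], [0.0167, 0, 0.26, 0, 0], [0.0333, 0, 0.26, 0, 0]]}' --clamp_n 20

```text
time: 11.4
ee_pos: [0.4463, 0.192, 0.0449]
eef_rot: [0.979, 0.202, 0.001, -0.0]
ft_force: [0.7, 0.2, 0.8]
width: 0.0003
grip_force: 0.0
```

Run:
```python
from g import *
import cv2
print(tcpj())
c=imaging.camera("top"); g=c["img"].max(2).astype(float)
u,v=proj(c,[*j2w(.075,.033),.092]); print(u,v)
m=np.zeros_like(g); cv2.circle(m,(int(round(u)),int(round(v))),14,1,-1)
ys,xs=np.where((m>0)&(g<50)); print(len(xs),xs.mean(),ys.mean())
k=w2j(back(c,xs.mean(),ys.mean(),.09)); print((k*1000).round(1),"lever off",np.arctan2(k[1]-.033,k[0]-.01))
```

```text
(array([-101.2,  -29.4]), array([0.4463, 0.192 , 0.0449]), array([0.918, 0.395, 0.003]), array([ 0.17,  0.34, -0.75,  2.  ,  0.3 ,  0.91, -1.9 ]))
309.5904642948913 213.51496741167486
3 308.0 217.66666666666666
[68.8 38.9] lever off 0.10009092973561276
```

Run:
```python
from g import *
import cv2
c=imaging.camera("top"); g=c["img"].max(2)
print(g[204:228:2,298:324:2])
```

```text
[[130 146 192 198 200 203 200 201 201 199 144 141 144]
 [197 198 203 200 200 198 197 197 203 176 141 143 143]
 [197 199 198 197 199 199 202 199 201 177 145 144 144]
 [202 198 198 198 140  60 128 197 199 197 144 142 141]
 [199 201 200 152  66  67  66  97 199 203 176 203 197]
 [200 201 202  93  64  66  66  67 197 199 202 203 201]
 [201 197 199 152  61  63  63  48 202 203 201 198 201]
 [198 201 198 205  77  53  50 148 200 202 202 202 204]
 [197 198 204 200 203 151 151 160 214 199 203 201 198]
 [200 198 200 204 204 187 165 197 216 199 198 200 199]
 [195 198 202 201 203 199 156 199 221 202 200 200 201]
 [198 199 200 200 199 201 182 196 222 218 195 200 199]]
```

The knob is about 1 px from its ideal spot, so the cam is within about 0.05 rad. Pushing the slide now.

Scaled: 0.027 m / 0.6 = 0.045, 0.025 m / 0.6 = 0.0417.

jog_arm --plan '{"increments": [[0.0083, 0, 0, 0, 0], [0.015, 0, 0, 0, 0], [0.0217, 0, 0, 0, 0], [0.0267, 0, 0, 0, 0], [0.0317, 0, 0, 0, 0], [0.0367, 0, 0, 0, 0], [0.0417, 0, 0, 0, 0], [0.045, 0, 0, 0, 0]]}' --clamp_n 20

```text
time: 12.3
ee_pos: [0.4691, 0.2017, 0.0435]
eef_rot: [0.979, 0.202, -0.0, 0.0]
ft_force: [-2.7, -1.6, 2.4]
width: 0.0004
grip_force: 1.6
```

Run:
```python
from g import *
print(tcpj())
```

```text
(array([-76.5, -29.5]), array([0.4691, 0.2017, 0.0435]), array([ 0.918,  0.396, -0.   ]), array([ 0.14,  0.4 , -0.73,  1.93,  0.33,  0.93, -1.91]))
```

Scaled: 0.011 m / 0.6 = 0.0183, 0.009 m / 0.6 = 0.015.

jog_arm --plan '{"increments": [[0.005, 0, 0, 0, 0], [0.01, 0, 0, 0, 0], [0.015, 0, 0, 0, 0], [0.0183, 0, 0, 0, 0], [0.0183, 0, 0, 0, 0]]}' --clamp_n 20

```text
time: 12.8
ee_pos: [0.4777, 0.2055, 0.0431]
eef_rot: [0.979, 0.202, -0.002, 0.001]
ft_force: [-9.6, -5.5, 7.0]
width: 0.0001
grip_force: 5.5
```

Run:
```python
from g import *
print(tcpj())
```

```text
(array([-67.1, -29.4]), array([0.4777, 0.2055, 0.0431]), array([ 0.918,  0.396, -0.004]), array([ 0.13,  0.42, -0.72,  1.91,  0.34,  0.94, -1.92]))
```

Scaled: 0.004 m / 0.6 = 0.0067, 0.002 m / 0.6 = 0.0033.

jog_arm --plan '{"increments": [[0.0033, 0, 0, 0, 0], [0.0067, 0, 0, 0, 0], [0.0067, 0, 0, 0, 0], [0.0067, 0, 0, 0, 0]]}' --clamp_n 20

```text
time: 13.2
ee_pos: [0.4779, 0.2056, 0.0423]
eef_rot: [0.979, 0.202, -0.006, 0.002]
ft_force: [-25.7, -11.8, 20.5]
width: 0.0004
grip_force: 14.5
```

Run:
```python
from g import *
print(tcpj())
```

```text
(array([-66.9, -29.4]), array([0.4779, 0.2056, 0.0423]), array([ 0.918,  0.396, -0.012]), array([ 0.13,  0.43, -0.72,  1.9 ,  0.34,  0.95, -1.92]))
```

The slide has stopped firmly: the force climbs with no further motion. I'll retract and look.

Scaled: 0.2 m / 0.6 = 0.3333, -0.06 m / 0.6 = -0.1.

jog_arm --plan '{"increments": [[-0.0167, 0, 0, 0, 0], [-0.05, 0, 0, 0, 0], [-0.0833, 0, 0, 0, 0], [-0.1, 0, -0.0833, 0, 0], [-0.1, 0, -0.1667, 0, 0], [-0.1, 0, -0.25, 0, 0], [-0.1, 0.0833, -0.25, 0, 0], [-0.1, 0.1667, -0.25, 0, 0], [-0.1, 0.25, -0.25, 0, 0], [-0.1, 0.3333, -0.25, 0, 0], [-0.1, 0.3333, -0.25, 0, 0]]}' --clamp_n 20

```text
time: 14.3
ee_pos: [0.5091, -0.007, 0.1934]
eef_rot: [0.98, 0.197, 0.001, 0.001]
ft_force: [-0.2, 1.1, -0.1]
width: 0.0004
grip_force: 0.0
```

Run:
```python
from g import *
import cv2
c=imaging.camera("top"); cv2.imwrite("pics/crop9.png",cv2.resize(c["img"][140:320,265:415,::-1],None,fx=3.3,fy=3.3,interpolation=cv2.INTER_CUBIC)); print(tcpj()[:2])
```

```text
(array([-121.6, -233. ]), array([ 0.5082, -0.0031,  0.1935]))
```

View pics/crop9.png

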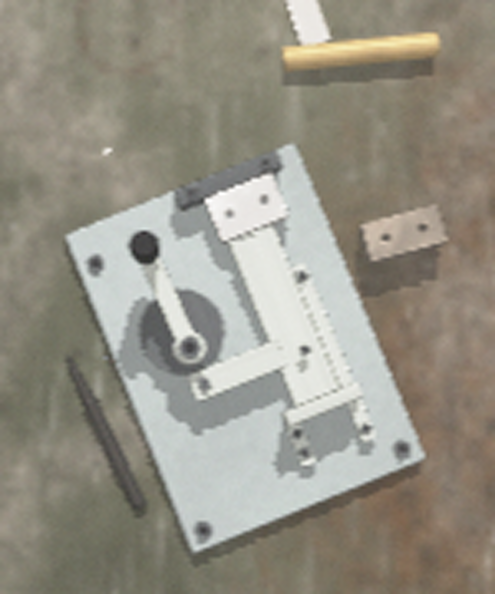

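The block is flush and square on the stop at (247,207). The slide has moved about 26 mm and the lever points forward (hub (190,348), knob (144,247)). The bystanders haven't moved, so I'm handing in.

```bash
python3 -c "
from bench import r, imaging
print(r.close_job())"
```

```text
the job is handed in; nothing more can be done
None
```

I handed the job in at about 14 s, with the cam within about 0.05 rad of its low point, the slide about 26 mm forward against a firm stop, and the block flush and square on the end stop; the bystanders in the final top view had not moved, but the knob slipped from the jaws once and the wrist force reached about 103 N (limit 120 N), and no verdict was shown.

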